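# Lock the tray rail with the click wrench

## Task

Push the slide-out tray rail gently and fully home against its rear stop. Then swing the click wrench that sits on the rail's clamp bolt clockwise (seen from above) until you feel it click and break over, stop at once without driving it on to its solid stop, ease it back until it has reset, and let go. Be gentle, never forcing the rail or the wrench, and do not disturb the other things on the table.

Things in the scene. Friction and masses are not known exactly. Their poses are not given: they have to be found in the camera images.
- rail (a joint): How far the tray rail is slid out, m: 0 = fully home against the rear stop, up to 0.075 out. It slides along the x axis of rail_front (home is +x). About 3 N keep it moving; it stays where it is left; the stop is solid. It runs on a fixed base 12 mm high, which reaches 85 mm in front of the lip of the home rail and is clear there.
- rail_front (a point): Tray rail: open wooden tile tray, 240 mm long (y), 80 mm deep (x), with a 10 mm thick, 42 mm high front lip facing the robot and a 56 mm high back board. The point is the middle of the lip's outer face, 45 mm above the table, 12 mm below the lip's top; it moves with the rail. Site x points into the rail (the way home), y along it, z up.
- wrench_pivot (a point): Axis of the clamp bolt, beside the rail's -y end: the wrench's round steel head, 40 mm across, sits here on a brass boss. The point is on the vertical turning axis, level with the handle's centre line, 57 mm above the table. Site x points from the bolt along the handle, z up; it turns with the wrench.
- wrench_grip (a point): Middle of the wrench's grip, 130 mm from the bolt axis on the handle's centre line, 57 mm above the table. The handle is a level round bar: dark grip 23 mm thick from 95 to 180 mm off the axis, thinner shaft (16 mm) before it; free underneath. Site x points along the handle away from the bolt, z up. The wrench stays on the bolt and swings level.
- wrench (a joint): Break-over of the wrench, rad: -0.03 at rest, 0.30 = solid stop. Swung clockwise it carries the loose bolt along (under 3 N) for 0.4 to 1.05 rad (hidden, varies); then the bolt is tight, the force at the grip climbs to 11 N and, at 0, it breaks over: force falls to 8 N at 0.1, 5 N at 0.2 rad. Stop before 0.25 (32 mm at the grip). Eased back it springs to rest, the bolt staying tight.
- tea_glass: Bystander, leave alone: gilt-rimmed glass on its saucer, 110 mm wide, 92 mm tall. Origin at the centre of its underside.
- die_a: Bystander, leave alone: brass die, 16 mm. Origin at the centre of its underside.
- die_b: Bystander, leave alone: brass die, 16 mm. Origin at the centre of its underside.
- ashtray: Bystander, leave alone: round turquoise ashtray, 110 mm wide, 37 mm tall. Origin at the centre of its underside.
- tile_box: Bystander, leave alone: inlaid tile box, 130 x 190 x 69 mm. Origin at the centre of its underside.
- tile_a: Bystander, leave alone: game tile lying flat, 26 x 38 x 9 mm. Origin at the centre of its underside.
- tile_b: Bystander, leave alone: game tile lying flat, 26 x 38 x 9 mm. Origin at the centre of its underside.
- spoon: Bystander, leave alone: tea spoon, 130 mm long. Origin at the centre of its underside.

How it is judged:
By the outcome, as a careful person would: the job done as asked, in the order asked, and still so for the second after the job is handed in, with the robot touching nothing.
It also fails if it takes over 72 s, if anything falls off the work surface, if the arm or the gripper's body presses on something with over 40 N, if the wrist force passes 120 N, or if a joint passes its speed limit or range.

## Robot

A 6-joint arm with a two-finger parallel gripper is mounted at the origin on the work surface. World frame = base frame: x ahead of the robot, y to its left, z up, the work surface at z = 0. Lengths are in m, angles in rad, forces in N, time in s.
With the tool pointing down it reaches from about 0.3 to 0.875 m from the base axis. Payload 6.4 kg.
Tool frame: the origin (TCP) lies midway between the tips of the shut fingers; the grasp point (between the pads) lies 19 mm behind it; z points along the fingers, y is the line along which they close (so a half turn about z gives the same grasp; the last joint's range is limited). The gripper opens to 85 mm and grips with 20 to 120 N. Pads are 22 mm wide; open, the fingers measure 114 mm over their backs; the gripper's body (76 mm by 85 mm) begins 54 mm behind the grasp point. The pads swing forward as they close: fully open they stand 13 mm farther back than shut.
Start: joints at [-1.548, 0.181, 1.607, -0, 1.354, -0.206], TCP at [0.13, -0.56, 0.206] pointing down, gripper open.
Joint ranges: [-2.99, 2.99], [-0.89, 2.07], [0.3, 2.58], [-1.14, 4.28], [0, 2.63], [-3.12, 3.12]. Speed limits (rad/s): [2.57, 2.57, 3.01, 3.14, 3.14, 3.14].

## Interface

Orientations are given as a unit quaternion [w, x, y, z].
In Python, from bench import status, camera, ctrl gives the robot as it stands. The module is installed in compiled form; this text tells all that it offers.
- The arm moves only by the shell command python3 -m handwheel 'ROWS'. ROWS is JSON, a list that holds one entry, the list of rows, each a list of 7 numbers: the opening, from -1 (shut) to 1 (fully open), then the shift along the tool's x, y, z in cm, then the turn, a rotation vector about the tool's x, y, z in degrees. A call has 1 to 10 rows; each row is the pose to reach, as a shift and turn from the pose commanded when the call began, along the tool's axes at that moment; what a row does not reach only later rows make up. A row lasts 1/8 s, in which the tool goes at most 62.5 mm and 10.7 degrees, less where a joint would pass 70% of its speed; a pose out of reach is approached as far as the arm can. A call with a gripper value outside its range is refused whole. The fingers move at their own pace and stop on an object; the grip force is fixed at half the most. Time passes only in rows, so rows that repeat a pose let the fingers close. It gives the time, the measured TCP pose, the force, the opening and the grip force at its end, in the units of the state.
- status.get_obs(): the state, without advancing time (a new reading comes with each control period).
- camera(name): name is "scene" or "top" or "wrist"; returns a dict with "frame" (480x640x3 uint8, blue, green, red), "depth" (480x640 float32, m along the optical axis (not along the pixel's ray), 0 where there is no reading), "fx", "fy", "cx", "cy" (pixels), "extrinsics" (4x4, takes a point from camera to world coordinates); the wrist camera has in their place "hand_eye" (4x4, takes a point from camera to tool coordinates, whose origin is the TCP and whose axes are the flange's). Camera axes: x right, y down, z forward; pixel columns grow to the right and rows downward; lengths in m; the calibration is good to about 2 mm. A picture is of the moment at which its call begins: read the wrist's pose just before it.
- ctrl.hand_in(): hands the job in; it is judged then, once.
The state is a dict: "time_s": time; "q": joint angles; "dq": joint speeds; "joint_efforts": joint torques, N m; "eef_pos": TCP position; "eef_rot": TCP orientation; "wrist_force": force on the tool from outside, world axes, zero at the start; "torque": the same for the moment, N m; "opening": opening from 0.0 (shut) to 1.0 (fully open); "grasp_force": force on a finger pad.
Only numpy, scipy, OpenCV 4.12 (cv2) and the standard library are available. Lean on these libraries where they do the work, as an engineer would, in place of code of your own. Each camera call takes 0.05 s, during which the arm holds its last target. There are 200 camera calls.

## Working session

There is one attempt and no reset: what is moved stays moved. The work goes in short steps, Python scripts to look and compute and a shell command to move; the robot and the scene stay as the last step left them, time stands still between calls to the robot, and variables do not carry over. Pictures are saved under pics/ and viewed, at most 10 in all, crops included, and the job is handed in when it is done.

```bash
mkdir -p pics
python3 - <<'E'
from bench import status,camera
import cv2,numpy as np
o=status.get_obs();print(o)
for n in("top","scene"):
    c=camera(n);cv2.imwrite(f"pics/{n}0.png",c["frame"]);np.savez(f"{n}0.npz",**c);print(n,c["fx"],c["cx"],c["cy"],c["extrinsics"].round(3).tolist())
E
```

```text
{'time_s': 0.0, 'q': array([-1.54829357e+00,  1.81546144e-01,  1.60799930e+00, -2.80969611e-07,
        1.35380528e+00, -2.06249147e-01]), 'dq': array([ 1.39617719e-03, -6.46667284e-05, -1.02455059e-03, -1.70239895e-03,
       -7.20718134e-04, -1.30827266e-03]), 'joint_efforts': array([-3.90144714e-04, -4.44885314e+01, -3.51336443e+01, -2.57871915e-05,
        9.14617383e-03, -3.61332425e-06]), 'eef_pos': array([ 0.13042001, -0.55940475,  0.20538553]), 'eef_rot': array([-8.75343870e-04,  9.93465811e-01,  1.14126728e-01,  8.05099266e-05]), 'wrist_force': array([-0.23344845,  0.47757557,  0.38407645]), 'torque': array([-0.0334438 ,  0.00656605,  0.02848723]), 'grasp_force': 0.0, 'opening': 0.9986700505848279}
top 447.46901069517025 327.3094066279001 235.40783673369677 [[0.006, -0.988, 0.156, 0.446], [-1.0, -0.001, 0.032, -0.013], [-0.031, -0.156, -0.987, 0.969], [0.0, 0.0, 0.0, 1.0]]
scene 594.8116861522719 311.4871077086381 243.33438581830376 [[0.731, 0.381, -0.567, 1.242], [0.683, -0.423, 0.595, -0.716], [-0.013, -0.822, -0.57, 0.74], [0.0, 0.0, 0.0, 1.0]]
```

View pics/top0.png

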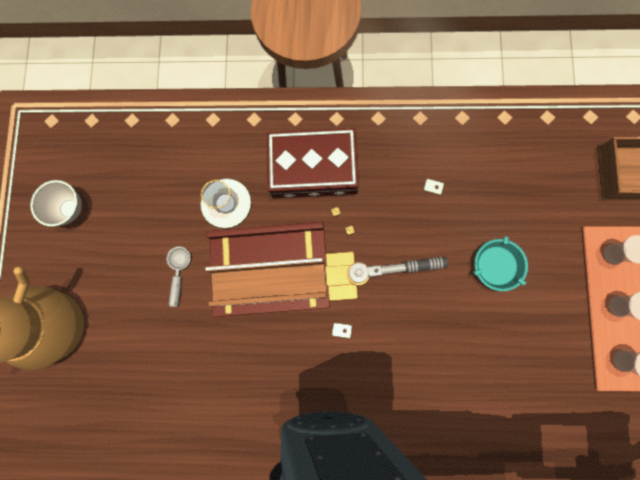

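View pics/scene0.png

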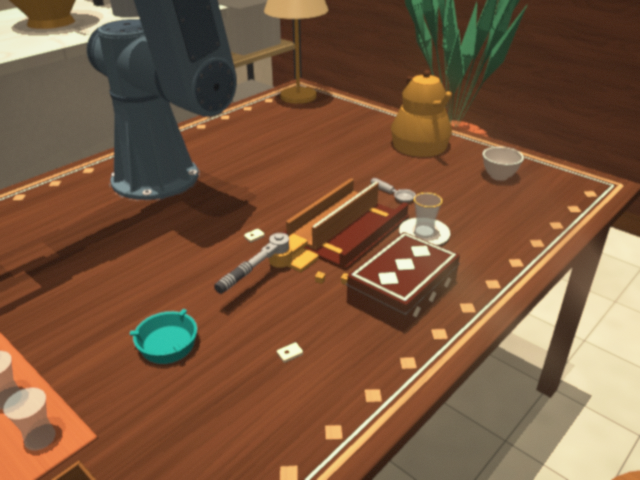

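The top view shows the lip at about row 300, columns 210-327. The back board is at row 267, and the bare base above it means the rail is slid out. The wrench head is at (358,272) and the grip end at (445,263), so clockwise swings the handle toward the robot.

```bash
cat > h.py <<'E'
import numpy as np
def ray(c,u,v,z):
    E=c["extrinsics"];d=E[:3,:3]@[(u-c["cx"])/c["fx"],(v-c["cy"])/c["fy"],1.];o=E[:3,3]
    return (o+d*(z-o[2])/d[2]).round(4)
def dep(c,u,v):
    d=float(c["depth"][v,u]);E=c["extrinsics"]
    return (E@[(u-c["cx"])/c["fx"]*d,(v-c["cy"])/c["fy"]*d,d,1])[:3].round(4)
E
python3 - <<'E'
import cv2,numpy as np
from h import *
c=np.load("top0.npz")
f=c["frame"][215:345,195:455];cv2.imwrite("pics/crop.png",cv2.resize(f,None,fx=3,fy=3,interpolation=cv2.INTER_CUBIC))
d=c["depth"];E=c["extrinsics"]
v,u=np.mgrid[0:480,0:640]
P=np.stack([(u-c["cx"])/c["fx"]*d,(v-c["cy"])/c["fy"]*d,d],-1)@E[:3,:3].T+E[:3,3]
for col in (230,265,310):
  print(col,[(r,*(P[r,col]*1000).round().astype(int).tolist()) for r in range(258,318,2)])
m=(P[...,2]>.05)&(P[...,2]<.085)&(u>345)&(u<455)&(v>240)&(v<300)
ys,xs=np.nonzero(m);Q=P[m];print(len(Q),Q.min(0),Q.max(0))
h=m&(u>372);Q=np.array([ray(c,a,b,.06)[:2] for b,a in zip(*np.nonzero(h))])
mu=Q.mean(0);w,V=np.linalg.eigh(np.cov(Q.T));print("handle mean",mu,"dir",V[:,1],"width sd",w**.5)
print("head ray",ray(c,358,272,.07),"end",ray(c,445,263,.06))
E
```

```text
230 [(258, 548, 228, 13), (260, 544, 228, 13), (262, 540, 229, 8), (264, 535, 228, 11), (266, 526, 213, 70), (268, 522, 213, 69), (270, 519, 218, 51), (272, 517, 224, 23), (274, 512, 223, 28), (276, 508, 224, 25), (278, 504, 223, 25), (280, 500, 223, 24), (282, 496, 224, 22), (284, 492, 224, 22), (286, 487, 223, 24), (288, 483, 223, 25), (290, 479, 222, 27), (292, 475, 222, 25), (294, 471, 222, 26), (296, 466, 222, 25), (298, 462, 222, 23), (300, 458, 213, 57), (302, 454, 213, 57), (304, 450, 214, 56), (306, 446, 224, 13), (308, 441, 223, 16), (310, 437, 224, 12), (312, 433, 224, 13), (314, 429, 224, 12), (316, 424, 227, -1)]
265 [(258, 549, 152, 10), (260, 544, 152, 12), (262, 534, 142, 70), (264, 530, 142, 68), (266, 526, 142, 71), (268, 525, 148, 36), (270, 522, 149, 24), (272, 518, 150, 20), (274, 513, 149, 26), (276, 509, 149, 25), (278, 504, 149, 26), (280, 501, 149, 21), (282, 496, 148, 26), (284, 492, 148, 25), (286, 488, 148, 24), (288, 484, 149, 23), (290, 479, 148, 26), (292, 475, 148, 22), (294, 471, 148, 25), (296, 467, 148, 23), (298, 462, 142, 57), (300, 458, 142, 59),
[... 313 characters left out ...]
72, 518, 54, 22), (274, 513, 54, 24), (276, 509, 54, 24), (278, 505, 53, 25), (280, 501, 53, 25), (282, 497, 54, 23), (284, 492, 53, 26), (286, 488, 53, 26), (288, 484, 53, 24), (290, 480, 53, 27), (292, 476, 53, 25), (294, 471, 51, 56), (296, 467, 51, 58), (298, 463, 51, 58), (300, 459, 54, 15), (302, 455, 54, 13), (304, 451, 53, 16), (306, 447, 54, 13), (308, 442, 54, 13), (310, 438, 54, 3), (312, 434, 54, 1), (314, 430, 54, 1), (316, 426, 54, 0)]
1123 [ 0.49472551 -0.22663969  0.05018214] [ 0.5463138  -0.02793408  0.07837581]
handle mean [ 0.52791579 -0.15598947] dir [-0.12856317  0.99170132] width sd [0.00612166 0.04382337]
head ray [ 0.5146 -0.0459  0.07  ] end [ 0.5342 -0.222   0.06  ]
```

View pics/crop.png

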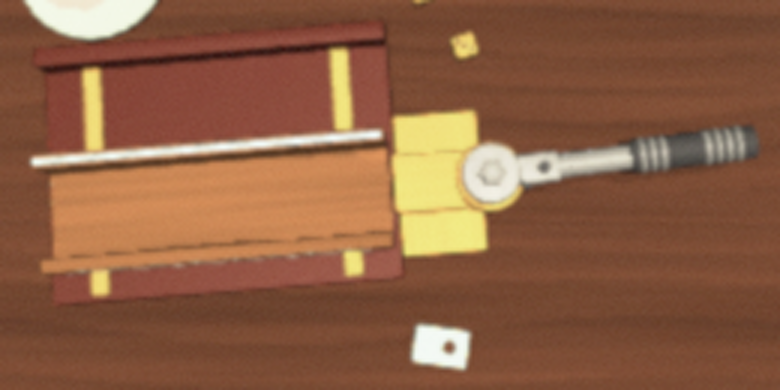

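The crop confirms it. The rail is out about 60 mm with yaw about 4.6°, the lip centre is near (0.455, 0.135), the pivot near (0.515, -0.046), and the grip near (0.531, -0.175). Next I travel high to a point in front of the lip, with the fingers shut and tool y turned toward home.

```bash
python3 -m handwheel '[[[-1,1.5,-2,0,0,0,-4],[-1,4.5,-6.5,0,0,0,-11],[-1,8,-11.5,0,0,0,-20],[-1,12,-17.2,0,0,0,-29],[-1,16,-23,0,0,0,-38],[-1,20,-28.7,0,0,0,-48],[-1,24,-34.5,0,0,0,-57],[-1,28,-40.2,0,0,0,-66],[-1,31,-44.5,0,0,0,-75],[-1,33,-47.4,0,0,0,-81]]]'
cat > go.py <<'E'
import sys,numpy as np
from scipy.spatial.transform import Rotation as R
from bench import status
o=status.get_obs();q=o["eef_rot"];r=R.from_quat([*q[1:],q[0]]);X=r.as_matrix()
print("pos",o["eef_pos"].round(4),"yaw",np.degrees(np.arctan2(X[1,0],X[0,0])).round(1),"zax",X[:,2].round(3),"F",o["wrist_force"].round(2),"t",round(o["time_s"],2),"op",round(o["opening"],3),"q6",o["q"][5].round(2))
if len(sys.argv)>1:
    t=np.array(list(map(float,sys.argv[1:4])));print("tool shift cm",(X.T@(t-o["eef_pos"])*100).round(2))
    if len(sys.argv)>4:
        y=np.radians(float(sys.argv[4]));c,s=np.cos(y),np.sin(y)
        T=np.array([[c,s,0],[s,-c,0],[0,0,-1]]);print("rotvec",np.degrees(R.from_matrix(X.T@T).as_rotvec()).round(2))
E
python3 go.py .405 .131 .20 94.6
```

```text
time_s: 1.35
eef_pos: [0.3447, -0.0216, 0.2065]
eef_rot: [0.001, 0.68, 0.733, 0.0]
wrist_force: [1.4, -0.1, 1.0]
opening: -0.0
grasp_force: 0.0
pos [ 0.3447 -0.0216  0.2065] yaw 94.3 zax [ 0.001 -0.001 -1.   ] F [ 1.42 -0.12  1.  ] t 1.35 op -0.0 q6 -0.49
tool shift cm [14.76  7.16  0.65]
rotvec [ 0.08  0.05 -0.28]
```

```bash
python3 -m handwheel '[[[-1,4,2,0,0,0,0],[-1,9,4.5,0,0,0,0],[-1,13,6.5,1,0,0,0],[-1,14.8,7.2,4,0,0,0],[-1,14.8,7.2,9,0,0,0],[-1,14.8,7.2,14,0,0,0],[-1,14.8,7.2,16.5,0,0,0],[-1,14.8,7.2,17.2,0,0,0],[-1,14.8,7.2,17.2,0,0,0],[-1,14.8,7.2,17.2,0,0,0]]]'
python3 go.py .44 .134 .034
python3 - <<'E'
from bench import camera
import cv2
cv2.imwrite("pics/t1.png",camera("top")["frame"][200:360,190:470])
E
```

```text
time_s: 2.6
eef_pos: [0.4068, 0.1293, 0.0356]
eef_rot: [0.001, 0.681, 0.732, 0.001]
wrist_force: [0.8, 0.5, 0.6]
opening: 0.004
grasp_force: 0.0
pos [0.4068 0.1293 0.0356] yaw 94.1 zax [ 0.003  0.    -1.   ] F [0.82 0.46 0.65] t 2.6 op 0.004 q6 -0.04
tool shift cm [0.23 3.35 0.16]
```

View pics/t1.png

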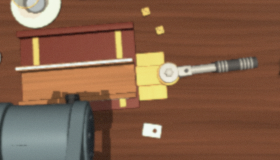

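```bash
python3 -m handwheel '[[[-1,0,0.6,0,0,0,0],[-1,0,1.2,0,0,0,0],[-1,0,1.8,0,0,0,0],[-1,0,2.2,0,0,0,0],[-1,0,2.6,0,0,0,0],[-1,0,3,0,0,0,0],[-1,0,3.4,0,0,0,0],[-1,0,3.8,0,0,0,0],[-1,0,4.2,0,0,0,0],[-1,0,4.6,0,0,0,0]]]'
python3 -m handwheel '[[[-1,0,0.3,0,0,0,0],[-1,0,0.6,0,0,0,0],[-1,0,0.9,0,0,0,0],[-1,0,1.2,0,0,0,0],[-1,0,1.5,0,0,0,0],[-1,0,1.8,0,0,0,0],[-1,0,2.1,0,0,0,0],[-1,0,2.4,0,0,0,0],[-1,0,2.7,0,0,0,0],[-1,0,3.0,0,0,0,0]]]'
python3 go.py
```

```text
time_s: 3.9
eef_pos: [0.4517, 0.1325, 0.0343]
eef_rot: [0.0, 0.681, 0.732, -0.0]
wrist_force: [-0.1, -0.5, -0.2]
opening: 0.0
grasp_force: 0.0
time_s: 5.15
eef_pos: [0.4815, 0.1347, 0.0343]
eef_rot: [0.0, 0.681, 0.732, 0.0]
wrist_force: [-0.4, -0.6, -0.1]
opening: -0.002
grasp_force: 0.0
pos [0.4815 0.1347 0.0343] yaw 94.1 zax [ 0.  0. -1.] F [-0.39 -0.62 -0.09] t 5.15 op -0.002 q6 -0.04
```

Run:
```python
from bench import camera
import cv2,numpy as np
from h import *
c=camera("top");cv2.imwrite("pics/t2.png",cv2.resize(c["frame"][200:360,190:470],None,fx=2.5,fy=2.5))
for col in (222,230,240,315,320):print(col,[(r,*(dep(c,col,r)*1000).round().astype(int).tolist()) for r in range(228,312,3)])
```

```text
222 [(228, 616, 252, -1), (231, 603, 241, 38), (234, 596, 241, 38), (237, 592, 244, 25), (240, 588, 248, 10), (243, 581, 247, 12), (246, 575, 248, 9), (249, 519, 142, 396), (252, 514, 140, 405), (255, 510, 139, 409), (258, 505, 137, 414), (261, 501, 137, 415), (264, 498, 136, 418), (267, 494, 136, 419), (270, 490, 135, 420), (273, 486, 135, 419), (276, 482, 134, 421), (279, 479, 135, 418), (282, 475, 134, 419), (285, 471, 134, 419), (288, 468, 134, 418), (291, 464, 135, 416), (294, 460, 135, 415), (297, 457, 136, 411), (300, 453, 136, 410), (303, 450, 137, 406), (306, 446, 138, 401), (309, 442, 140, 393)]
230 [(228, 616, 233, 3), (231, 603, 224, 39), (234, 596, 223, 40), (237, 594, 229, 16), (240, 588, 230, 12), (243, 581, 230, 10), (246, 574, 230, 12), (249, 519, 132, 398), (252, 514, 129, 406), (255, 509, 128, 411), (258, 505, 127, 414), (261, 501, 127, 415), (264, 498, 126, 416), (267, 494, 125, 420), (270, 490, 125, 418), (273, 486, 125, 421), (276, 482, 125, 419), (279, 479, 124, 421), (282, 475, 125, 418), (285, 472, 124, 419), (288, 468, 125, 417), (291, 464, 125, 416), (294, 
[... 1167 characters left out ...]
91, 478, 43, 24), (294, 471, 41, 52), (297, 465, 41, 55), (300, 459, 43, 13), (303, 453, 43, 11), (306, 447, 43, 12), (309, 440, 44, -3)]
320 [(228, 610, 33, 38), (231, 608, 34, 12), (234, 601, 34, 14), (237, 595, 34, 7), (240, 588, 34, 12), (243, 581, 34, 12), (246, 575, 34, 12), (249, 568, 34, 10), (252, 562, 33, 13), (255, 555, 33, 12), (258, 543, 31, 69), (261, 536, 30, 70), (264, 534, 32, 28), (267, 528, 33, 23), (270, 522, 32, 25), (273, 516, 33, 22), (276, 509, 32, 22), (279, 503, 32, 26), (282, 497, 32, 24), (285, 490, 32, 23), (288, 484, 32, 27), (291, 478, 32, 23), (294, 471, 31, 56), (297, 465, 30, 56), (300, 459, 32, 13), (303, 453, 32, 12), (306, 447, 32, 11), (309, 440, 33, 2)]
```

View pics/t2.png

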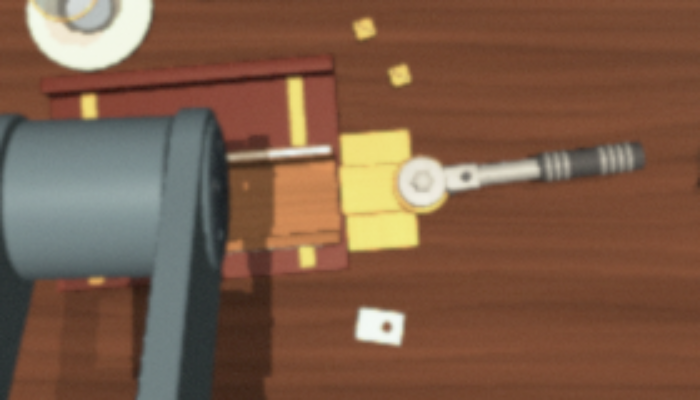

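Run:
```python
from bench import camera
import cv2,numpy as np
a=camera("scene")["frame"];b=camera("wrist")["frame"]
a=cv2.resize(a[80:300,150:470],(640,440))
cv2.imwrite("pics/s3.png",cv2.resize(np.hstack([a,cv2.resize(b,(587,440))]),(800,287)))
```

```text
(no output)
```

View pics/s3.png

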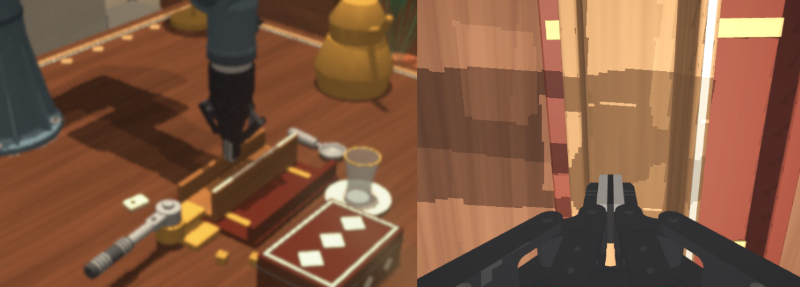

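The scene view shows the shut fingers around the lip. The wrist view has the lip strip at columns 565-585, just left of the finger tips at (610,190). The rail doesn't appear to have moved, so I'll measure the lip in tool coordinates.

Run:
```python
from bench import camera,status
import numpy as np
from scipy.spatial.transform import Rotation as R
o=status.get_obs();q=o["eef_rot"];r=R.from_quat([*q[1:],q[0]]).as_matrix()
c=camera("wrist");d=c["depth"];v,u=np.mgrid[0:480,0:640]
H=c["hand_eye"];P=np.stack([(u-c["cx"])/c["fx"]*d,(v-c["cy"])/c["fy"]*d,d],-1)@H[:3,:3].T+H[:3,3]
W=P@r.T+o["eef_pos"]
print(H.round(3).tolist(),o["eef_pos"])
for row in (100,250,310):print(row,[(k,*(W[row,k]*1000).round().astype(int).tolist()) for k in range(180,520,10)])
```

```text
[[-0.0, -0.957, -0.29, 0.074], [1.0, 0.0, -0.001, 0.001], [0.001, -0.29, 0.957, -0.168], [0.0, 0.0, 0.0, 1.0]] [0.48144475 0.13469098 0.0342725 ]
100 [(180, 413, 207, 1), (190, 417, 207, 0), (200, 421, 207, 0), (210, 429, 208, 11), (220, 477, 208, 202), (230, 437, 208, 12), (240, 442, 209, 11), (250, 453, 209, 56), (260, 457, 209, 58), (270, 460, 209, 55), (280, 460, 210, 25), (290, 464, 210, 24), (300, 468, 210, 25), (310, 472, 211, 23), (320, 476, 211, 25), (330, 480, 211, 25), (340, 484, 211, 25), (350, 488, 212, 24), (360, 492, 212, 24), (370, 496, 212, 24), (380, 500, 213, 24), (390, 504, 213, 24), (400, 508, 213, 26), (410, 512, 213, 25), (420, 516, 214, 23), (430, 520, 214, 24), (440, 520, 214, 40), (450, 520, 214, 51), (460, 520, 213, 63), (470, 520, 213, 72), (480, 523, 213, 72), (490, 526, 214, 72), (500, 553, 217, 12), (510, 557, 217, 12)]
250 [(180, 411, 135, 1), (190, 415, 134, -1), (200, 420, 135, 0), (210, 426, 136, 1), (220, 430, 136, 0), (230, 438, 140, 12), (240, 443, 140, 11), (250, 448, 141, 12), (260, 458, 157, 57), (270, 462, 157, 56), (280, 465, 155, 49), (290,
[... 493 characters left out ...]
 100, -1), (190, 415, 101, 1), (200, 420, 102, 1), (210, 425, 102, 0), (220, 431, 103, 1), (230, 438, 109, 12), (240, 443, 109, 12), (250, 448, 109, 11), (260, 459, 133, 57), (270, 463, 133, 57), (280, 466, 133, 56), (290, 471, 141, 70), (300, 474, 141, 70), (310, 478, 145, 78), (320, 481, 146, 78), (330, 484, 145, 77), (340, 487, 146, 77), (350, 491, 142, 69), (360, 495, 142, 70), (370, 505, 120, 25), (380, 510, 121, 26), (390, 515, 121, 25), (400, 519, 121, 25), (410, 477, 208, 202), (420, 528, 123, 28), (430, 527, 132, 46), (440, 526, 139, 59), (450, 526, 145, 70), (460, 529, 145, 71), (470, 532, 146, 71), (480, 562, 118, 12), (490, 567, 118, 12), (500, 572, 119, 12), (510, 576, 119, 13)]
```

Both cameras agree: the fingers are inside the tray at z = 0.034, the lip hasn't moved, and the force was zero. I can't explain it from the geometry. I'll lift out straight up, so nothing drags, then recheck.

```bash
python3 -m handwheel '[[[-1,0,0,-1,0,0,0],[-1,0,0,-3,0,0,0],[-1,0,0,-6,0,0,0],[-1,0,-2,-6,0,0,0],[-1,0,-5,-6,0,0,0],[-1,0,-6.5,-6,0,0,0],[-1,0,-6.5,-6,0,0,0],[-1,0,-6.5,-6,0,0,0]]]'
cat > w.py <<'E'
from bench import camera,status
import numpy as np,cv2,sys
from scipy.spatial.transform import Rotation as R
o=status.get_obs();q=o["eef_rot"];r=R.from_quat([*q[1:],q[0]]).as_matrix()
c=camera("wrist");d=c["depth"];v,u=np.mgrid[0:480,0:640];cv2.imwrite(f"pics/w{o['time_s']:.2f}.png",c["frame"])
H=c["hand_eye"];P=np.stack([(u-c["cx"])/c["fx"]*d,(v-c["cy"])/c["fy"]*d,d],-1)@H[:3,:3].T+H[:3,3]
W=P@r.T+o["eef_pos"]
print(o["eef_pos"],o["wrist_force"])
E
python3 - <<'E'
from w import *
for row in (60,100,200,250,300):
  m=(np.abs(W[row,:,2]-.057)<.006);x=W[row][m];print("lip",row,len(x),x[[0,-1]].round(4).tolist() if len(x) else 0)
# fingertips in tool coords
m=(np.abs(P[...,0])<.03)&(np.abs(P[...,1])<.04)&(P[...,2]>-.04)&(P[...,2]<.01)&(d>0)&(v>200)
Q=P[m];print(len(Q),Q.min(0),Q.max(0))
E
```

```text
time_s: 6.35
eef_pos: [0.4177, 0.13, 0.0948]
eef_rot: [0.001, 0.681, 0.732, 0.001]
wrist_force: [0.5, 0.2, -0.7]
opening: 0.002
grasp_force: 0.0
[0.41772666 0.13002265 0.09484438] [ 0.45884653  0.24135871 -0.69555453]
lip 60 35 [[0.4485, 0.2268, 0.0528], [0.5186, 0.2309, 0.0627]]
lip 100 36 [[0.4501, 0.2094, 0.0511], [0.5202, 0.2142, 0.0623]]
lip 200 35 [[0.454, 0.161, 0.0512], [0.5239, 0.1685, 0.0627]]
lip 250 31 [[0.4562, 0.1352, 0.0539], [0.5262, 0.1428, 0.0617]]
lip 300 31 [[0.4586, 0.1067, 0.0539], [0.5283, 0.1156, 0.0622]]
930 [ 0.0059219  -0.01258883 -0.03998681] [ 0.01141516  0.01447189 -0.0285592 ]
```

Run:
```python
from w import *
from bench import camera
c=camera("scene");f=c["frame"].copy();E=np.linalg.inv(c["extrinsics"])
for dz,col in((0,(0,0,255)),(.028,(0,255,0))):
    p=E@[*(o["eef_pos"]+[0,0,dz]),1];u0=c["fx"]*p[0]/p[2]+c["cx"];v0=c["fy"]*p[1]/p[2]+c["cy"];print(u0,v0)
    cv2.circle(f,(int(round(u0)),int(round(v0))),1,col,-1)
u1,v1=int(u0),int(v0)
cv2.imwrite("pics/s4.png",cv2.resize(f[v1-70:v1+50,u1-80:u1+80],None,fx=4,fy=4,interpolation=cv2.INTER_NEAREST))
for col in(300,320,330):print(col,[(k,*(P[k,col]*1000).round().astype(int).tolist()) for k in range(270,330,5)])
```

```text
[0.41768849 0.12999456 0.09472947] [ 0.92890007  0.34529152 -0.07138642]
304.0454039587763 180.24674766563444
303.79346042716577 169.13880179642055
300 [(270, -30, -14, 94), (275, -34, -14, 95), (280, -37, -14, 95), (285, -41, -14, 95), (290, -44, -14, 95), (295, -48, -14, 95), (300, -52, -14, 95), (305, 7, -7, -32), (310, 6, -7, -35), (315, 6, -7, -38), (320, 6, -6, -41), (325, 7, -6, -46)]
320 [(270, -30, -1, 95), (275, -33, -1, 94), (280, -38, -1, 96), (285, -40, -1, 94), (290, -44, -1, 94), (295, 11, 0, -32), (300, 11, 0, -37), (305, 11, 0, -40), (310, 10, 0, -43), (315, 10, 0, -47), (320, 11, 0, -50), (325, 11, 0, -54)]
330 [(270, -30, 6, 95), (275, -33, 6, 94), (280, -37, 6, 94), (285, -41, 6, 94), (290, -45, 6, 95), (295, 10, 4, -31), (300, 11, 4, -36), (305, 11, 3, -40), (310, 11, 3, -45), (315, 11, 3, -48), (320, 11, 3, -50), (325, 11, 3, -54)]
```

View pics/s4.png

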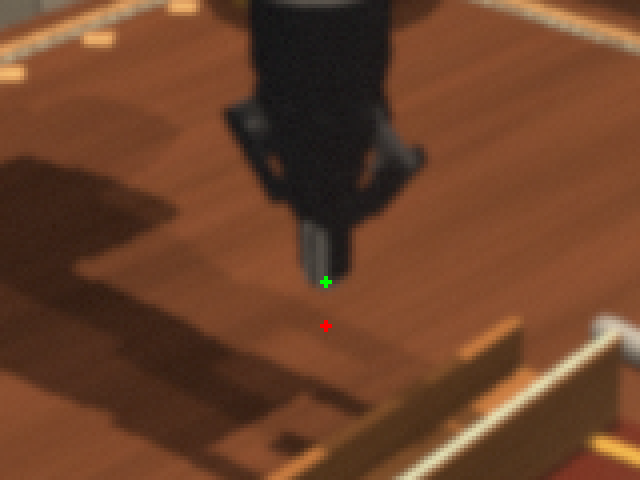

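The overlay settles it. The real tips sit at the green mark, about 29 mm above the reported TCP (red), and the wrist depth agrees with tips at tool z ≈ -0.029. The fingers had passed above the lip without touching it. From here on I use real tip height = reported z + 0.029.

```bash
python3 -m handwheel '[[[-1,0,0,2,0,0,0],[-1,0,0,5,0,0,0],[-1,0,0,7.5,0,0,0],[-1,0,0,8.7,0,0,0],[-1,0,0,9,0,0,0],[-1,0,0.5,9,0,0,0],[-1,0,1,9,0,0,0],[-1,0,1.4,9,0,0,0],[-1,0,1.8,9,0,0,0],[-1,0,2.2,9,0,0,0]]]'
python3 -m handwheel '[[[-1,0,0.2,0,0,0,0],[-1,0,0.4,0,0,0,0],[-1,0,0.6,0,0,0,0],[-1,0,0.9,0,0,0,0],[-1,0,1.2,0,0,0,0],[-1,0,1.5,0,0,0,0],[-1,0,1.8,0,0,0,0],[-1,0,2.1,0,0,0,0],[-1,0,2.4,0,0,0,0],[-1,0,2.7,0,0,0,0]]]'
```

```text
time_s: 7.75
eef_pos: [0.4388, 0.1317, 0.0044]
eef_rot: [0.0, 0.681, 0.732, 0.0]
wrist_force: [-0.2, -0.0, -0.4]
opening: 0.002
grasp_force: 0.0
time_s: 9.0
eef_pos: [0.4654, 0.1336, 0.0042]
eef_rot: [-0.0, 0.681, 0.732, -0.0]
wrist_force: [-2.4, 2.2, -1.0]
opening: 0.002
grasp_force: 1.3
```

```bash
python3 -m handwheel '[[[-1,0,0.3,0,0,0,0],[-1,0,0.6,0,0,0,0],[-1,0,0.9,0,0,0,0],[-1,0,1.2,0,0,0,0],[-1,0,1.5,0,0,0,0],[-1,0,1.8,0,0,0,0],[-1,0,2.1,0,0,0,0],[-1,0,2.4,0,0,0,0],[-1,0,2.6,0,0,0,0],[-1,0,2.8,0,0,0,0]]]'
python3 - <<'E'
from w import *
for row in (100,200):
  m=(np.abs(W[row,:,2]-.057)<.006);x=W[row][m];print("lip",row,x[0].round(4).tolist())
  print([(k,*(W[row,k]*1000).round().astype(int).tolist()) for k in range(400,640,12)])
E
```

```text
time_s: 10.25
eef_pos: [0.4935, 0.1356, 0.0043]
eef_rot: [0.0, 0.681, 0.732, 0.0]
wrist_force: [-2.9, 1.4, -0.6]
opening: -0.001
grasp_force: 1.3
[0.49350886 0.13557793 0.00434579] [-2.91620297  1.4490496  -0.55467188]
lip 100 [0.502, 0.2118, 0.0514]
[(400, 509, 212, 56), (412, 519, 213, 24), (424, 523, 214, 24), (436, 526, 214, 25), (448, 531, 214, 25), (460, 534, 215, 25), (472, 538, 215, 25), (484, 542, 215, 25), (496, 547, 215, 24), (508, 550, 216, 25), (520, 554, 216, 25), (532, 559, 216, 24), (544, 563, 217, 23), (556, 566, 217, 25), (568, 570, 217, 25), (580, 571, 217, 30), (592, 572, 217, 34), (604, 572, 217, 41), (616, 572, 217, 46), (628, 571, 217, 52)]
lip 200 [0.5042, 0.1849, 0.0545]
[(400, 513, 186, 56), (412, 523, 180, 25), (424, 528, 180, 24), (436, 532, 180, 23), (448, 536, 181, 24), (460, 540, 181, 25), (472, 545, 181, 24), (484, 549, 181, 23), (496, 553, 182, 26), (508, 557, 182, 25), (520, 561, 183, 25), (532, 566, 183, 24), (544, 570, 183, 24), (556, 574, 183, 25), (568, 574, 185, 32), (580, 574, 186, 39), (592, 575, 187, 43), (604, 574, 189, 50), (616, 575, 190, 54), (628, 574, 191, 58)]
```

```bash
python3 -m handwheel '[[[-1,0,0.15,0,0,0,0],[-1,0,0.3,0,0,0,0],[-1,0,0.45,0,0,0,0],[-1,0,0.6,0,0,0,0]]]'; python3 -m handwheel '[[[-1,0,0.1,0,0,0,0],[-1,0,0.2,0,0,0,0],[-1,0,0.3,0,0,0,0]]]'
```

```text
time_s: 10.8
eef_pos: [0.4995, 0.136, 0.0044]
eef_rot: [0.0, 0.681, 0.732, 0.0]
wrist_force: [-2.3, 2.1, 1.2]
opening: 0.002
grasp_force: 1.3
time_s: 11.18
eef_pos: [0.5024, 0.1362, 0.0044]
eef_rot: [0.0, 0.681, 0.732, 0.0]
wrist_force: [-1.9, 1.1, 0.6]
opening: 0.001
grasp_force: 1.3
```

```bash
python3 -m handwheel '[[[-1,0,0.1,0,0,0,0],[-1,0,0.2,0,0,0,0]]]'
```

```text
time_s: 11.42
eef_pos: [0.5044, 0.1363, 0.0043]
eef_rot: [0.0, 0.681, 0.732, 0.0]
wrist_force: [-1.7, 2.1, 1.8]
opening: 0.001
grasp_force: 1.3
```

```bash
python3 -m handwheel '[[[-1,0,0.1,0,0,0,0],[-1,0,0.2,0,0,0,0]]]' | grep -E "pos|force"
```

```text
eef_pos: [0.5048, 0.1363, 0.0041]
wrist_force: [-9.7, 1.0, 7.7]
grasp_force: 5.0
```

```bash
python3 -m handwheel '[[[-1,0,0.1,0,0,0,0],[-1,0,0.2,0,0,0,0]]]' | grep -E "pos|force"
```

```text
eef_pos: [0.5046, 0.1363, 0.0038]
wrist_force: [-17.1, -2.3, 14.6]
grasp_force: 8.7
```

```bash
python3 -m handwheel '[[[-1,0,0.1,0,0,0,0]]]' | grep -E "pos|force"
```

```text
eef_pos: [0.5046, 0.1363, 0.0037]
wrist_force: [-20.1, -1.9, 14.0]
grasp_force: 10.8
```

Contact is solid, since the position has stalled while the force rises to 20 N, so the rail is home. Backing off and lifting.

```bash
python3 -m handwheel '[[[-1,0,-0.5,0,0,0,0],[-1,0,-1.5,0,0,0,0],[-1,0,-3,0,0,0,0],[-1,0,-4,0,0,0,0],[-1,0,-4,-2,0,0,0],[-0.2,0,-4,-6,0,0,0],[0.2,0,-4,-10,0,0,0],[0.2,0,-4,-11.5,0,0,0],[0.2,0,-4,-12,0,0,0],[0.2,0,-4,-12,0,0,0]]]' | tail -3
python3 - <<'E'
from w import *
for row in (100,200):
  m=(np.abs(W[row,:,2]-.057)<.006);x=W[row][m];print("lip",row,x[0].round(4).tolist())
E
python3 go.py .531 -.175 .126 97.2
```

```text
wrist_force: [0.1, 0.2, -0.3]
opening: 0.6
grasp_force: 0.0
[0.46862877 0.1337748  0.12331734] [ 0.11673468  0.17578754 -0.34414938]
lip 100 [0.5129, 0.2144, 0.0523]
lip 200 [0.5174, 0.1604, 0.0549]
pos [0.4683 0.1338 0.1229] yaw 94.1 zax [-0.002 -0.    -1.   ] F [ 0.31 -0.07  0.53] t 13.35 op 0.599 q6 -0.04
tool shift cm [-31.24   4.04  -0.32]
rotvec [-0.13 -0.01 -3.09]
```

```bash
python3 -m handwheel '[[[0.2,-3,0.4,0,0,0,0],[0.2,-8,1,0,0,0,-1],[0.2,-13.5,1.8,0,0,0,-1],[0.2,-19,2.5,0,0,0,-2],[0.2,-24.5,3.2,0,0,0,-3],[0.2,-29,3.8,0,0,0,-3],[0.2,-31.2,4,0,0,0,-3],[0.2,-31.2,4,0,0,0,-3],[0.2,-31.2,4,0,0,0,-3]]]' | tail -3
python3 - <<'E'
from w import *
g=(W[...,2]>.045)&(W[...,2]<.085)&(W[...,1]>-.24)&(W[...,1]<-.01)&(d>0)&(P[...,2]>.01)
Q=W[g];print(len(Q),Q.min(0),Q.max(0))
for y in np.arange(-.22,-.02,.02):
    s=Q[np.abs(Q[:,1]-y)<.004]
    if len(s):print(round(y,2),s[:,0].min().round(4),s[:,0].max().round(4),s[:,2].max().round(4))
E
python3 go.py .531 -.175 .006 97.2; ls pics
```

```text
wrist_force: [-0.5, 0.3, -0.0]
opening: 0.602
grasp_force: 0.0
[ 0.53097443 -0.17291803  0.12346361] [-0.51534438  0.25171301 -0.0288969 ]
12997 [ 0.49658408 -0.22612563  0.04789991] [ 0.54870892 -0.0495487   0.07675788]
-0.22 0.5254 0.5487 0.0709
-0.2 0.5226 0.5468 0.0706
-0.18 0.5202 0.5434 0.0699
-0.16 0.5176 0.5413 0.0704
-0.14 0.516 0.5386 0.07
-0.12 0.5157 0.5325 0.0669
-0.1 0.5134 0.5297 0.0666
-0.08 0.5089 0.5296 0.0682
-0.06 0.4973 0.532 0.0744
pos [ 0.5312 -0.1728  0.1237] yaw 97.2 zax [-0.001  0.001 -1.   ] F [ 0.52 -0.65  0.5 ] t 14.53 op 0.602 q6 -0.65
tool shift cm [-0.23 -0.03 11.77]
rotvec [-0.06 -0.07 -0.01]
crop.png
s3.png
s4.png
scene0.png
t1.png
t2.png
top0.png
w10.25.png
w13.30.png
w14.47.png
w6.35.png
w6.40.png
```

Handle centre x at y = -0.175 is 0.531 and yaw is 97°, right under the tool. Descending to straddle the grip.

```bash
python3 -m handwheel '[[[0.2,-0.2,0,2,0,0,0],[0.2,-0.2,0,5,0,0,0],[0.2,-0.2,0,8,0,0,0],[0.2,-0.2,0,10.5,0,0,0],[0.2,-0.2,0,11.5,0,0,0],[0.2,-0.2,0,11.8,0,0,0],[0.2,-0.2,0,11.8,0,0,0],[-0.25,-0.2,0,11.8,0,0,0],[-0.25,-0.2,0,11.8,0,0,0],[-0.25,-0.2,0,11.8,0,0,0]]]'; python3 go.py
python3 - <<'E'
from w import *
cv2.imwrite("pics/w5.png",c["frame"])
E
```

```text
time_s: 15.78
eef_pos: [0.5321, -0.1767, 0.0067]
eef_rot: [0.0, 0.662, 0.75, 0.0]
wrist_force: [-0.5, 1.1, 0.4]
opening: 0.376
grasp_force: 0.0
pos [ 0.5321 -0.1767  0.0067] yaw 97.1 zax [ 0.001 -0.    -1.   ] F [-0.5   1.13  0.45] t 15.78 op 0.376 q6 -0.66
[ 0.53205319 -0.17666039  0.00665598] [-0.50384139  1.13322594  0.44632113]
```

View pics/w5.png

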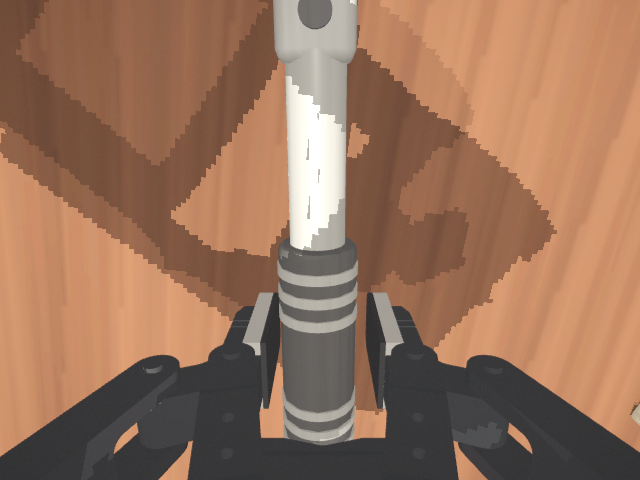

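Straddle is good: the grip lies between the pads with about 4 mm of clearance on each side. Now swinging along the arc in tool axes.

```bash
python3 -m handwheel '[[[-0.25,0.01,-0.57,0,0,0,2.5],[-0.25,0.05,-1.13,0,0,0,5],[-0.25,0.11,-1.70,0,0,0,7.5],[-0.25,0.2,-2.26,0,0,0,10],[-0.25,0.31,-2.81,0,0,0,12.5],[-0.25,0.44,-3.36,0,0,0,15],[-0.25,0.6,-3.91,0,0,0,17.5],[-0.25,0.78,-4.45,0,0,0,20]]]'
cat > s.py <<'E'
from bench import status
import numpy as np
from scipy.spatial.transform import Rotation as R
o=status.get_obs();q=o["eef_rot"];X=R.from_quat([*q[1:],q[0]]).as_matrix()
v=o["eef_pos"][:2]-[.5155,-.046];print("ang",np.degrees(np.arctan2(v[1],v[0])).round(2),"r",np.hypot(*v).round(4),"yaw",np.degrees(np.arctan2(X[1,0],X[0,0])).round(2),"Ftool",(X.T@o["wrist_force"]).round(2),"t",round(o["time_s"],2))
E
python3 s.py
```

```text
time_s: 16.82
eef_pos: [0.4869, -0.1748, 0.0066]
eef_rot: [0.001, 0.783, 0.622, 0.0]
wrist_force: [1.2, -0.9, -0.4]
opening: 0.373
grasp_force: 0.9
ang -102.5 r 0.132 yaw 76.91 Ftool [-0.6   1.34  0.45] t 16.82
```

```bash
M(){ python3 s.py; }; python3 -m handwheel '[[[-0.25,0,-0.14,0,0,0,0.6],[-0.25,0.01,-0.28,0,0,0,1.25]]]'>/dev/null; M; python3 -m handwheel '[[[-0.25,0,-0.14,0,0,0,0.6],[-0.25,0.01,-0.28,0,0,0,1.25]]]'>/dev/null; M;python3 -m handwheel '[[[-0.25,0,-0.14,0,0,0,0.6],[-0.25,0.01,-0.28,0,0,0,1.25]]]'>/dev/null; M;python3 -m handwheel '[[[-0.25,0,-0.14,0,0,0,0.6],[-0.25,0.01,-0.28,0,0,0,1.25]]]'>/dev/null; M
```

```text
ang -103.69 r 0.1317 yaw 75.81 Ftool [-1.11  2.63 -0.37] t 17.07
ang -105.03 r 0.1313 yaw 74.57 Ftool [-0.72  2.11 -0.42] t 17.32
ang -106.33 r 0.1312 yaw 73.32 Ftool [-1.05  1.48  0.38] t 17.57
ang -107.57 r 0.1311 yaw 72.07 Ftool [-0.63  2.55  0.41] t 17.82
```

```bash
M(){ python3 s.py; }; python3 -m handwheel '[[[-0.25,0,-0.19,0,0,0,0.8],[-0.25,0.01,-0.38,0,0,0,1.7],[-0.25,0.01,-0.57,0,0,0,2.5]]]'>/dev/null; M; python3 -m handwheel '[[[-0.25,0,-0.19,0,0,0,0.8],[-0.25,0.01,-0.38,0,0,0,1.7],[-0.25,0.01,-0.57,0,0,0,2.5]]]'>/dev/null; M;python3 -m handwheel '[[[-0.25,0,-0.19,0,0,0,0.8],[-0.25,0.01,-0.38,0,0,0,1.7],[-0.25,0.01,-0.57,0,0,0,2.5]]]'>/dev/null; M
```

```text
ang -110.08 r 0.1311 yaw 69.55 Ftool [-1.68  1.76 -0.17] t 18.2
ang -112.59 r 0.1311 yaw 67.05 Ftool [-0.91  2.45 -0.13] t 18.57
ang -115.07 r 0.131 yaw 64.56 Ftool [-1.1   1.36  0.41] t 18.95
```

```bash
M(){ python3 s.py; }; python3 -m handwheel '[[[-0.25,0,-0.19,0,0,0,0.8],[-0.25,0.01,-0.38,0,0,0,1.7],[-0.25,0.01,-0.57,0,0,0,2.5]]]'>/dev/null; M; python3 -m handwheel '[[[-0.25,0,-0.19,0,0,0,0.8],[-0.25,0.01,-0.38,0,0,0,1.7],[-0.25,0.01,-0.57,0,0,0,2.5]]]'>/dev/null; M;python3 -m handwheel '[[[-0.25,0,-0.19,0,0,0,0.8],[-0.25,0.01,-0.38,0,0,0,1.7],[-0.25,0.01,-0.57,0,0,0,2.5]]]'>/dev/null; M
```

```text
ang -117.24 r 0.131 yaw 62.05 Ftool [-0.47  3.81  0.9 ] t 19.32
ang -118.93 r 0.1309 yaw 59.55 Ftool [1.49 8.72 2.71] t 19.7
ang -121.26 r 0.1309 yaw 57.05 Ftool [1.15 9.14 1.83] t 20.07
```

Resistance rose near -118° and the angle is now advancing at falling force. A few fine steps to confirm the break-over.

```bash
M(){ python3 s.py; }; python3 -m handwheel '[[[-0.25,0,-0.14,0,0,0,0.6],[-0.25,0.01,-0.28,0,0,0,1.25]]]'>/dev/null; M; python3 -m handwheel '[[[-0.25,0,-0.14,0,0,0,0.6],[-0.25,0.01,-0.28,0,0,0,1.25]]]'>/dev/null; M; python3 -m handwheel '[[[-0.25,0.01,-0.28,0,0,0,1.25],[-0.25,0.01,-0.28,0,0,0,1.25]]]'>/dev/null; M
```

```text
ang -122.6 r 0.1309 yaw 55.81 Ftool [0.73 8.24 1.35] t 20.32
ang -123.91 r 0.1309 yaw 54.56 Ftool [-1.22  8.24  1.28] t 20.57
ang -125.34 r 0.131 yaw 53.33 Ftool [-1.6   7.64  1.08] t 20.82
```

Force has fallen to 7.6 N, about 0.1 rad past the peak, so it has clicked. Stopping and easing back.

```bash
M(){ python3 s.py; }; python3 -m handwheel '[[[-0.25,0,0.14,0,0,0,-0.6],[-0.25,0.01,0.28,0,0,0,-1.25],[-0.25,0.01,0.43,0,0,0,-1.9],[-0.25,0.01,0.57,0,0,0,-2.5]]]'>/dev/null; M;python3 -m handwheel '[[[-0.25,0,0.14,0,0,0,-0.6],[-0.25,0.01,0.28,0,0,0,-1.25],[-0.25,0.01,0.43,0,0,0,-1.9],[-0.25,0.01,0.57,0,0,0,-2.5]]]'>/dev/null; M;python3 -m handwheel '[[[-0.25,0,0.14,0,0,0,-0.6],[-0.25,0.01,0.28,0,0,0,-1.25],[-0.25,0.01,0.43,0,0,0,-1.9],[-0.25,0.01,0.57,0,0,0,-2.5]]]'>/dev/null; M; python3 -m handwheel '[[[-0.25,0,0.14,0,0,0,-0.6],[-0.25,0.01,0.28,0,0,0,-1.25],[-0.25,0.01,0.35,0,0,0,-1.5],[-0.25,0.01,0.35,0,0,0,-1.5]]]'>/dev/null; M
```

```text
ang -122.54 r 0.1309 yaw 55.84 Ftool [0.89 7.72 1.68] t 21.32
ang -119.87 r 0.1308 yaw 58.34 Ftool [1.95 9.68 1.87] t 21.82
ang -118.04 r 0.131 yaw 60.85 Ftool [1.04 6.03 0.28] t 22.32
ang -117.22 r 0.131 yaw 62.35 Ftool [-2.36  3.59 -1.15] t 22.82
```

```bash
M(){ python3 s.py; }; python3 -m handwheel '[[[-0.25,0,0.07,0,0,0,-0.3],[-0.25,0,0.14,0,0,0,-0.6],[-0.25,0.01,0.21,0,0,0,-0.9],[-0.25,0.01,0.28,0,0,0,-1.2]]]'>/dev/null; M; python3 -m handwheel '[[[-0.25,0,0.07,0,0,0,-0.3],[-0.25,0,0.14,0,0,0,-0.6],[-0.25,0,0.14,0,0,0,-0.6]]]'>/dev/null; M
python3 - <<'E'
from w import *
g=(W[...,2]>.058)&(W[...,2]<.085)&(P[...,0]>.025)&(P[...,0]<.09)&(d>0)&(np.abs(P[...,1])<.03)
for x in(.03,.045,.06,.075):
    s=P[g&(np.abs(P[...,0]-x)<.003)];print(x,s[:,1].min(),s[:,1].max())
E
```

```text
ang -116.24 r 0.1306 yaw 63.58 Ftool [-0.48 -0.06 -0.57] t 23.32
ang -115.36 r 0.1308 yaw 64.16 Ftool [-0.03  0.7  -0.86] t 23.7
[ 0.45947453 -0.16422053  0.00619315] [ 0.61251907 -0.33367671  0.86240387]
0.03 -0.009641364074648927 0.013721913906507113
0.045 -0.0064234385607419625 0.00940639186021431
0.06 -0.006968118718408758 0.008809177480233521
0.075 -0.007440215417291628 0.008258687363278411
```

Force is zero and the handle sits free between the pads, so it has reset. Opening and lifting clear.

```bash
python3 -m handwheel '[[[0.2,0,0,0,0,0,0],[0.2,0,0,0,0,0,0],[0.2,0,0,0,0,0,0],[0.2,0,0,-2,0,0,0],[0.2,0,0,-5,0,0,0],[0.2,0,0,-9,0,0,0],[0.2,0,0,-13,0,0,0],[0.2,0,0,-15,0,0,0],[0.2,-6,0,-15,0,0,0],[0.2,-10,0,-15,0,0,0]]]'; python3 go.py
python3 - <<'E'
from bench import camera
import cv2
cv2.imwrite("pics/t9.png",camera("top")["frame"])
E
```

```text
time_s: 25.0
eef_pos: [0.4156, -0.2557, 0.1569]
eef_rot: [0.001, 0.847, 0.531, -0.0]
wrist_force: [1.4, -0.1, 0.2]
opening: 0.599
grasp_force: 0.0
pos [ 0.4156 -0.2557  0.1569] yaw 64.2 zax [ 0.001 -0.001 -1.   ] F [ 1.37 -0.14  0.15] t 25.0 op 0.599 q6 -0.34
```

View pics/t9.png

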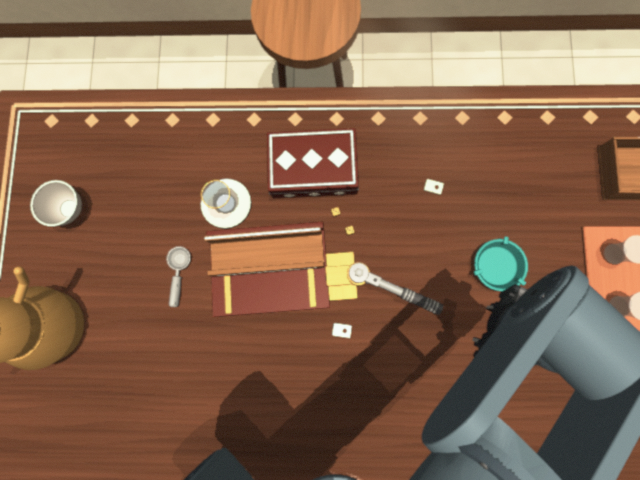

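The rail sits against the rear stop (rows 230-270), the wrench stands free with its end at (437,308), and the other items haven't moved.

```bash
python3 -c "from bench import ctrl;print(ctrl.hand_in())"
```

```text
the job is handed in; nothing more can be done
None
```

The rail is fully home, and the wrench was swung until it clicked, stopped about 0.1 rad past the click, eased back to reset and released; other items look undisturbed, and the job is handed in (no verdict shown).

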